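# Wedge the rocking microscope stand

### The arm

A 6-joint arm with a two-finger parallel gripper is mounted at the origin on the work surface. World frame = base frame: x ahead of the robot, y to its left, z up, the work surface at z = 0. Lengths are in m, angles in degrees, forces in N, time in s.
With the tool pointing down it reaches from about 0.25 to 0.775 m from the base axis. Payload 4 kg.
Tool frame: the origin (TCP) lies between the finger pads; the fingertips stand 11 mm ahead of it and the grasp point (between the pads) lies 8 mm behind it; z points along the fingers, y is the line along which they close (so a half turn about z gives the same grasp; the last joint's range is limited). The gripper opens to 94 mm and grips with 3 to 60 N. Pads are 16 mm wide; open, the fingers measure 119 mm over their backs; the gripper's body (75 mm by 177 mm) begins 78 mm behind the grasp point.
Start: joints at [67.088, 4.996, 78.535, -0, 96.463, -5.907], TCP at [0.161, 0.526, 0.217] pointing down, gripper open.
Joint ranges: [-177.83, 177.83], [-43.37, 116.18], [15.69, 146.23], [-61.86, 241.86], [9.47, 152.12], [-147.06, 147.06]. Speed limits (degrees/s): [159.86, 159.86, 180, 180, 180, 180].

### API

Orientations are given as a 3x3 rotation matrix whose columns are the frame's x, y, z axes.
In Python, from workcell import bot gives the robot as it stands.
- The arm moves only by the tool drive_tool, never from a script. Its argument "commands" is a list of rows, each a list of 2 entries, a list of its own where there are three numbers: the shift along the tool's x, y, z in units of 60 mm (1.0 is 60 mm), then the turn, a rotation vector about the tool's x, y, z in units of 6 degrees (1.0 is 6 degrees). A call has exactly 8 rows; each row is the pose to reach, as a shift and turn from the pose commanded when the call began, along the tool's axes at that moment; what a row does not reach only later rows make up. A row lasts 1/8 s, in which the tool goes at most 62.5 mm and 10.7 degrees, less where a joint would pass 70% of its speed; a pose out of reach is approached as far as the arm can. A call with a gripper value outside its range is refused whole. "grip" is the closure, from -1 (fully open) to 1 (shut), so that 0 is half open, set as the call begins (left out, the last holds). The fingers move at their own pace and stop on an object; the grip force is fixed at half the most. Time passes only in rows, so rows that repeat a pose let the fingers close, or fill a call up. It gives the time, the measured TCP pose, the force, the opening and the grip force at its end, in the units of the state.
- bot.observe(): the state, without advancing time (a new reading comes with each control period).
- bot.read_camera(name): name is "scene" or "top" or "wrist"; returns the picture (400x640x3 uint8, red, green, blue); there is no depth.
- bot.get_calibration(name): a dict with "fx", "fy", "cx", "cy" (pixels), "world_from_camera" (4x4, takes a point from camera to world coordinates); the wrist camera has in their place "mount" (4x4, takes a point from camera to tool coordinates, whose origin is the TCP and whose axes are the flange's). Camera axes: x right, y up, looking along -z (the intrinsics and any distortion apply to the point x, -y, -z); pixel columns grow to the right and rows downward; lengths in m; the calibration is good to about 2 mm. The wrist camera is an equidistant fisheye: a pixel r from the principal point sees the ray r / f radians off the axis. A picture is of the moment at which its call begins: read the wrist's pose just before it. get_calibration takes no time and is no camera call.
- bot.hand_in(): hands the job in; it is judged then, once.
The state is a dict: "t": time; "qpos": joint angles; "joint_velocities": joint speeds; "tau": joint torques, N m; "tcp_pos": TCP position; "ee_rot": TCP orientation; "wrist_force": force on the tool from outside, world axes, zero at the start; "ft_torque": the same for the moment, N m; "opening": opening from 0.0 (shut) to 1.0 (fully open); "gripper_force": force on a finger pad.
Only numpy, scipy, OpenCV 4.12 (cv2) and the standard library are available. Lean on these libraries where they do the work, as an engineer would, in place of code of your own. Each camera call takes 0.05 s, during which the arm holds its last target. There are 200 camera calls.

### The job

The inspection microscope stand rocks because one of its feet is too short. Push the grey wedge along the bench, thin end first, in under that short foot until it is snug and the stand no longer rocks, then press down firmly on the steel disc on the plate above that foot to prove that the corner stays put, and move clear. Only push and press: lift nothing, do not shove the stand out of its place, and leave the jar, the disk drive and the solder spool alone.

Things in the scene. Friction and masses are not known exactly. Their poses are not given: they have to be found in the camera images.
- stand: Loose microscope stand, 2.5 kg: white base plate 260 x 220 x 14 mm (x by y), its top 44 mm above the bench, on feet at x = +-110, y = +-90 mm. Origin: under the plate's centre, level with the undersides of the three good (black rubber) feet; +x towards the column edge, +y towards the side of the short foot, z up. Level at rest; pressing about 3 N on the short foot's corner tips it 0.06 rad; let go, it falls back.
- tube_end (a point): Lower end of the black microscope tube (40 mm diameter, reaching up to 200 mm) that hangs 95 mm above the bench over the plate's middle, from a steel column 225 mm tall at stand x = +95, y = 0 mm.
- short_foot (a point): Lowest point of the short foot, a bare steel foot with a round end of 10 mm radius, at stand x = -110, y = +90 mm. It hangs 8 mm above the bench when the stand is level. The plate's underside is 30 mm above the bench; the plate reaches 20 mm beyond the foot in x and in y.
- foot_cap: Flat steel disc, 32 mm diameter, 6 mm thick, fixed on the plate's top exactly above the short foot (the other corners have the same disc). Origin: centre of its underside, 44 mm above the bench; its top is 50 mm above it. Press it down with 5 to 15 N; with the wedge snug the corner gives less than 1 mm.
- wedge: Loose grey plastic wedge, 60 g, flat on the bench, 100 mm long (x), 50 mm wide (y). Origin: centre of its underside. The +x end is thin (2 mm); the even slope rises to 8 mm at x = +7 mm and to 16 mm at the upright -x end face, to push on. It slides with under 1 N; once it bears on the foot the push climbs past 5 N within a few mm, and it stays where left. The stand does not slide below 10 N.
- wedge_tip (a point): Middle of the wedge's thin end, at bench height, wedge x = +50 mm. It starts 25 to 75 mm from the short foot, on the stand's +y side, pointing at it: the wedge's middle line passes within 16 mm of the foot.
- jar: Bystander: small round jar with a white cap, 48 mm diameter, 60 mm high, beside the stand. Origin: centre of its underside.
- drive: Bystander: disk drive lying flat, 147 x 102 x 24 mm. Origin: centre of its underside.
- spool: Bystander: solder spool standing on its end, 60 mm diameter, 44 mm high. Origin: centre of its underside.
Not all that is in view belongs to the job. Of the things that look like the wedge, the largest one is meant.

How it is judged (in metres and radians):
On the way, in this order (a step that is already met when the one before it is completed fails the run):
1. the wedge has been pushed under the short foot, to within 1 mm of snug (x of short_foot in the frame of wedge below 0.012 m and y of short_foot in the frame of wedge between -0.023 and 0.023 m), for 0.2 s.
2. the disc above the foot is pressed down with the fingers by over 3 N, and the stand stays level (within 0.012 rad) (contact force between the fingers and foot_cap above 3 N and angle between stand's own z axis and vertical below 0.012 rad), for 0.2 s.
At the end, for the whole second after the job is handed in: The wedge lies flat on the bench under the short foot, snug (the foot stands over the wedge's middle line within 23 mm, at a place 7.3 to 10.4 mm thick), the stand is level within 0.012 rad, within 20 mm of where it began, and all is at rest (all of step 1 and x of short_foot in the frame of wedge above -0.01 m and angle between stand's own z axis and vertical below 0.012 rad and distance of stand from where it was at the start of the episode below 0.02 m and linear speed of each of stand, wedge below 0.01 m/s and angle between wedge's own z axis and vertical below 0.03 rad and height (world z) of wedge below 0.003 m); the robot touches nothing.
It fails at once if the wedge is lifted or tipped off the bench (height (world z) of wedge above 0.008 m or angle between wedge's own z axis and vertical above 0.15 rad).
It fails at once if the stand is lifted, tipped over or shoved more than 30 mm (height (world z) of stand above 0.01 m or angle between stand's own z axis and vertical above 0.1 rad or distance of stand from where it was at the start of the episode above 0.03 m).
It fails at once if the jar, the drive or the spool is moved more than 20 mm (distance of any of jar, drive, spool from where it was at the start of the episode above 0.02 m).
It also fails if it takes over 48 s, if anything falls off the work surface, if the arm or the gripper's body presses on something with over 40 N, if the wrist force passes 120 N, or if a joint passes its speed limit or range.

## Working session

There is one attempt and no reset: what is moved stays moved. The work goes in short steps, Python scripts to look and compute and a tool call to move; the robot and the scene stay as the last step left them, time stands still between calls to the robot, and variables do not carry over. Pictures are saved under pics/ and viewed, at most 10 in all, crops included, and the job is handed in when it is done.

Besides the shell and the picture viewer there is one more tool, called after "Request:" as name([rows], argument=value, ...), one row to a line, values as JSON. drive_tool: Moves the arm, as the interface text tells. Its arguments: {"type":"object","properties":{"commands":{"type":"array","items":{"type":"array"}},"grip":{"type":"number"}},"required":["commands"]}

```bash
mkdir -p pics
python3 - <<'E'
from workcell import bot
import cv2,numpy as np
for n in ("top","scene"):
    im=bot.read_camera(n); cv2.imwrite(f"pics/{n}0.png",im[:,:,::-1])
    c=bot.get_calibration(n); print(n,{k:np.round(v,4).tolist() for k,v in c.items()})
s=bot.observe(); print(s["t"],s["tcp_pos"],np.round(s["ee_rot"],3).tolist(),s["opening"])
E
```

```text
top {'fx': 386.2734, 'fy': 386.2734, 'cx': 324.9307, 'cy': 205.1347, 'world_from_camera': [[-0.018, 0.9889, -0.1475, 0.4517], [-0.9992, -0.023, -0.0319, -0.0435], [-0.0349, 0.1468, 0.9886, 0.9776], [0.0, 0.0, 0.0, 1.0]]}
scene {'fx': 516.7044, 'fy': 516.7044, 'cx': 318.0158, 'cy': 192.746, 'world_from_camera': [[0.3889, -0.685, 0.6161, 1.2483], [0.9212, 0.2976, -0.2506, -0.3047], [-0.0117, 0.665, 0.7467, 0.9077], [0.0, 0.0, 0.0, 1.0]]}
0.1 [0.16068004 0.52552365 0.21542374] [[-0.956, 0.292, -0.001], [0.292, 0.956, -0.002], [0.0, -0.002, -1.0]] 1.0041294140910888
```

View pics/top0.png

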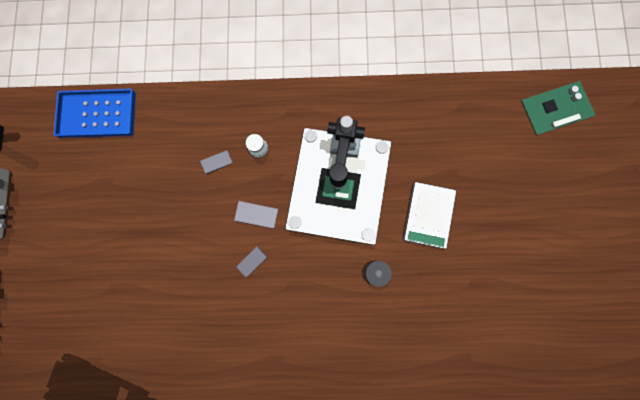

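View pics/scene0.png

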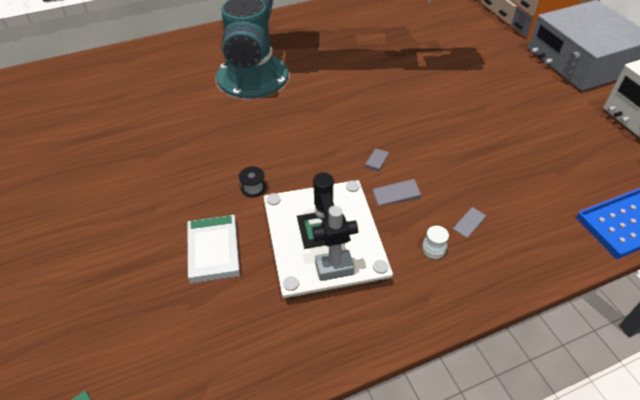

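The top view shows the stand, with the short-foot disc at about (294,222). The wedge is the largest grey piece, at about (256,214), with its thin end to the right. The jar is at (257,146), the spool at (378,273) and the drive at (430,215).

```bash
cat > h.py <<'E'
from workcell import bot
import cv2,numpy as np
def ray(n,uv,z):
    c=bot.get_calibration(n);T=np.array(c["world_from_camera"]);u,v=uv
    d=T[:3,:3]@np.array([(u-c["cx"])/c["fx"],-(v-c["cy"])/c["fy"],-1]);o=T[:3,3]
    return (o+d*(z-o[2])/d[2])[:2]
def blob(im,box,f):
    x0,y0,x1,y1=box;m=np.zeros(im.shape[:2],np.uint8);m[y0:y1,x0:x1]=f(im[y0:y1,x0:x1].astype(int))*255
    cs,_=cv2.findContours(m,cv2.RETR_EXTERNAL,cv2.CHAIN_APPROX_NONE)
    return max(cs,key=cv2.contourArea)
grey=lambda a:(a[...,2]>a[...,0]-5)&(a.sum(2)>230)
white=lambda a:(a.min(2)>120)
E
python3 - <<'E'
from h import *
for n,wb,sb in (("top",(225,192,285,237),(280,120,400,250)),("scene",(368,175,426,210),(258,170,395,300))):
    im=bot.read_camera(n)
    c=blob(im,wb,grey); r=cv2.minAreaRect(c); b=cv2.boxPoints(r)
    print(n,"wedge area",cv2.contourArea(c),r); 
    for p in b: print(np.round(p,1),"z2",ray(n,p,.002).round(4),"z16",ray(n,p,.016).round(4))
    c=blob(im,sb,white); h=cv2.convexHull(c); q=cv2.approxPolyDP(h,8,True)[:,0]; print("stand",q.tolist(),[ray(n,p,.044).round(4).tolist() for p in q])
    x0,y0,x1,y1=sb
    # discs: hough
    g=cv2.cvtColor(im,cv2.COLOR_RGB2GRAY)[y0:y1,x0:x1]; k=4
    ci=cv2.HoughCircles(cv2.resize(g,None,fx=k,fy=k,interpolation=cv2.INTER_CUBIC),cv2.HOUGH_GRADIENT,1,100,param1=80,param2=18,minRadius=20,maxRadius=36)
    if ci is not None:
        for u,v,rr in ci[0][:8]:
            p=(u/k+x0,v/k+y0); print("disc",np.round(p,1),rr/k,ray(n,p,.05).round(4))
    if n=="top": print("jar",ray(n,(255,143),.06),"spool",ray(n,(378,273),.044))
    cv2.imwrite(f"pics/{n}c.png",cv2.resize(im[100:260,215:415],None,fx=4,fy=4,interpolation=cv2.INTER_CUBIC)[:600,:,::-1])
E
```

```text
top wedge area 723.5 ((255.71153259277344, 214.4423065185547), (40.007694244384766, 19.415496826171875), 11.309932708740234)
[234.2 220. ] z2 [0.5641 0.2212] z16 [0.5625 0.2174]
[238. 201.] z2 [0.6133 0.2121] z16 [0.6109 0.2084]
[277.2 208.8] z2 [0.5905 0.1104] z16 [0.5885 0.1082]
[273.4 227.9] z2 [0.5418 0.1201] z16 [0.5405 0.1178]
stand [[305, 128], [390, 141], [374, 244], [286, 229]] [[0.789, 0.0334], [0.7487, -0.1785], [0.4941, -0.1294], [0.5346, 0.0824]]
disc [310.1 135.6] 7.1 [0.7666 0.0203]
disc [337.9 172.4] 8.575 [ 0.6707 -0.0469]
disc [346.4 121.1] 6.025 [ 0.8016 -0.0711]
jar [0.74826842 0.15664927] spool [ 0.42539896 -0.13633305]
scene wedge area 654.0 ((396.50006103515625, 192.50001525878906), (17.220027923583984, 43.413875579833984), 75.96376037597656)
[373.4 189.4] z2 [0.5433 0.123 ] z16 [0.5542 0.1164]
[415.5 178.9] z2 [0.5531 0.2309] z16 [0.5639 0.2226]
[419.6 195.6] z2 [0.6035 0.2129] z16 [0.6135 0.2049]
[377.5 206.1] z2 [0.5931 0.1084] z16 [0.6033 0.102 ]
stand [[358, 180], [391, 276], [283, 296], [264, 195]] [[0.5362, 0.0842], [0.7932, 0.0313], [0.7514, -0.1782], [0.4938, -0.1281]]
disc [380.9 265.1] 8.575 [0.7663 0.0226]
disc [273.4 197.1] 8.175 [ 0.5133 -0.1123]
disc [353.1 184.6] 7.425 [0.5496 0.0652]
disc [290.9 283.1] 7.85 [ 0.7344 -0.1553]
disc [335.4 221.9] 7.125 [ 0.6313 -0.0152]
```

View pics/topc.png

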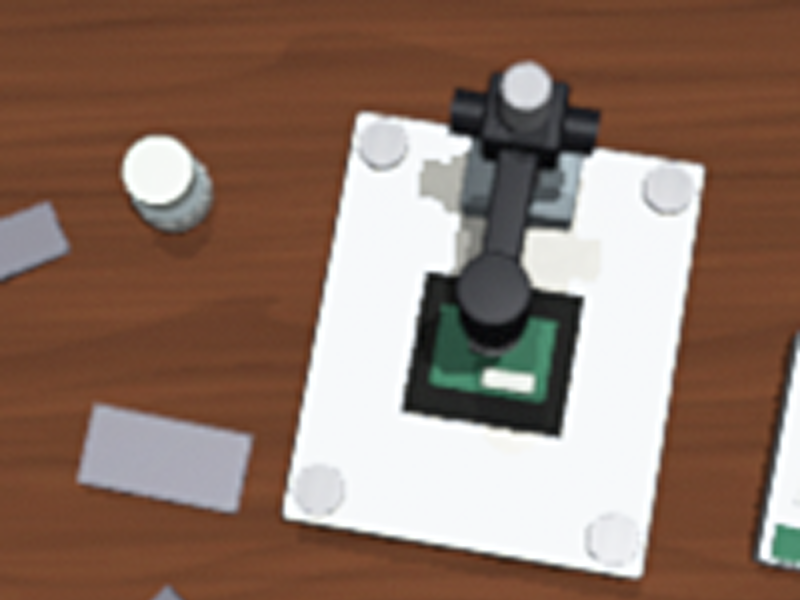

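The crop confirms it: short-foot disc at (319,489) and wedge heading for it with its thin edge at x≈245 in the crop. In world coordinates the foot is at about (0.5505,0.0615), the tip at (0.567,0.1155) and the heel at (0.588,0.213). Next I close the fingers and move behind the heel.

Request:
drive_tool([
  [[-1, -0.27, 0.1], [0, 0, 1.7]],
  [[-2, -0.55, 0.2], [0, 0, 3.4]],
  [[-3, -0.8, 0.4], [0, 0, 5.1]],
  [[-4, -1.1, 0.5], [0, 0, 6.8]],
  [[-5, -1.4, 0.6], [0, 0, 8.5]],
  [[-6, -1.65, 0.7], [0, 0, 10.2]],
  [[-7, -1.9, 0.9], [0, 0, 11.9]],
  [[-8, -2.2, 1], [0, 0, 13.6]],
], grip=1)

```text
t: 1.2
tcp_pos: [0.5808, 0.2592, 0.1556]
ee_rot: [[0.155, 0.988, -0.001], [0.988, -0.155, -0.0], [-0.0, -0.001, -1.0]]
wrist_force: [0.5, 0.9, -0.3]
opening: 0.189
gripper_force: 0.0
```

```bash
cat >> h.py <<'E'
def go(p,ang=None):
    "shift (units of 60 mm) and z-turn (units of 6 deg) to world p, tool x at ang deg"
    s=bot.observe();R=np.array(s["ee_rot"]);d=R.T@(np.array(p)-s["tcp_pos"])/.06
    a=np.degrees(np.arctan2(R[1,0],R[0,0]))
    print("t",s["t"],"tcp",np.round(s["tcp_pos"],4),"ang",a.round(2),"z",R[:,2].round(4),"F",np.round(s["wrist_force"],2),"shift",d.round(3),"turn",None if ang is None else round(-(ang-a)/6,3),"open",round(s["opening"],3))
E
python3 -c "
from h import *
go((.596,.2525,.1),78)
print(bot.observe()['qpos'])"
```

```text
t 1.2 tcp [0.5808 0.2592 0.1556] ang 81.06 z [-0.0013 -0.     -1.    ] F [ 0.51  0.9  -0.34] shift [-0.071  0.269  0.926] turn 0.51 open 0.189
[1.89318069e+01 1.70241295e+01 7.13766680e+01 2.32536552e-02
 9.16695848e+01 2.78708285e+01]
```

Request:
drive_tool([
  [[0, 0.1, 0.3], [0, 0, 0.25]],
  [[-0.03, 0.2, 0.6], [0, 0, 0.5]],
  [[-0.07, 0.27, 0.9], [0, 0, 0.5]],
  [[-0.07, 0.27, 1.2], [0, 0, 0.5]],
  [[-0.07, 0.27, 1.5], [0, 0, 0.5]],
  [[-0.07, 0.27, 1.5], [0, 0, 0.5]],
  [[-0.07, 0.27, 1.5], [0, 0, 0.5]],
  [[-0.07, 0.27, 1.5], [0, 0, 0.5]],
])

```text
t: 2.2
tcp_pos: [0.5957, 0.2542, 0.068]
ee_rot: [[0.201, 0.98, 0.002], [0.98, -0.201, 0.001], [0.001, 0.002, -1.0]]
wrist_force: [-0.7, 0.9, 0.3]
opening: 0.005
gripper_force: 0.0
```

```bash
python3 -c "
from h import *
go((.596,.2525,.016),78)
im=bot.read_camera('top')
c=blob(im,(225,192,285,237),grey);print(cv2.minAreaRect(c))"
```

```text
t 2.2 tcp [0.5957 0.2542 0.068 ] ang 78.4 z [ 2.3e-03  9.0e-04 -1.0e+00] F [-0.73  0.85  0.32] shift [-0.028  0.008  0.867] turn 0.067 open 0.005
((255.71153259277344, 214.4423065185547), (40.007694244384766, 19.415496826171875), 11.309932708740234)
```

Request:
drive_tool([
  [[0, 0, 0.3], [0, 0, 0.05]],
  [[0, 0, 0.6], [0, 0, 0.05]],
  [[0, 0, 0.8], [0, 0, 0.05]],
  [[0, 0, 0.86], [0, 0, 0.05]],
  [[0, 0, 0.86], [0, 0, 0.05]],
  [[-0.1, 0, 0.86], [0, 0, 0.05]],
  [[-0.25, 0, 0.86], [0, 0, 0.05]],
  [[-0.4, 0, 0.86], [0, 0, 0.05]],
])

```text
t: 3.25
tcp_pos: [0.5903, 0.2297, 0.0156]
ee_rot: [[0.206, 0.978, 0.001], [0.978, -0.206, 0.0], [0.0, 0.001, -1.0]]
wrist_force: [0.0, -0.2, -0.5]
opening: 0.004
gripper_force: 0.0
```

```bash
python3 -c "
from h import *
go((.5794,.1742,.016),78)"
```

```text
t 3.25 tcp [0.5903 0.2297 0.0156] ang 78.09 z [ 8.e-04  1.e-04 -1.e+00] F [ 0.03 -0.24 -0.47] shift [-0.942  0.013 -0.007] turn 0.014 open 0.004
```

Request:
drive_tool([
  [[-0.12, 0, 0], [0, 0, 0]],
  [[-0.3, 0, 0], [0, 0, 0]],
  [[-0.5, 0, 0], [0, 0, 0]],
  [[-0.7, 0, 0], [0, 0, 0]],
  [[-0.9, 0, 0], [0, 0, 0]],
  [[-1.05, 0, 0], [0, 0, 0]],
  [[-1.15, 0, 0], [0, 0, 0]],
  [[-1.2, 0, 0], [0, 0, 0]],
])

```text
t: 4.25
tcp_pos: [0.5753, 0.1596, 0.0151]
ee_rot: [[0.207, 0.978, 0.0], [0.978, -0.207, 0.0], [0.0, 0.0, -1.0]]
wrist_force: [1.3, 0.4, 0.5]
opening: 0.005
gripper_force: 0.3
```

```bash
python3 -c "
from h import *
go((.5687,.1243,.016),78)
im=bot.read_camera('scene');cv2.imwrite('pics/s2.png',cv2.resize(im[120:280,320:480],None,fx=3.7,fy=3.7)[:,:,::-1])"
```

```text
t 4.25 tcp [0.5753 0.1596 0.0151] ang 78.08 z [ 0.e+00  2.e-04 -1.e+00] F [1.32 0.38 0.53] shift [-0.598  0.014 -0.016] turn 0.014 open 0.005
```

View pics/s2.png

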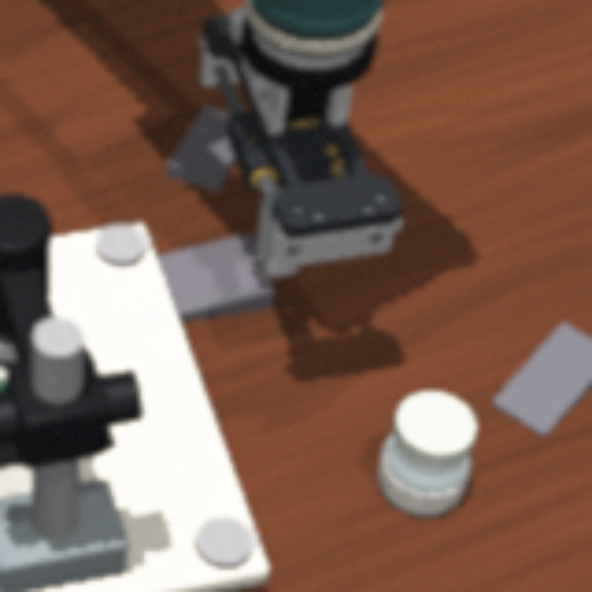

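The wedge (around (215,275) in the crop) is sliding straight in under the plate, in line with the disc at (120,245). I keep pushing and slow down.

Request:
drive_tool([
  [[-0.1, 0, -0.01], [0, 0, 0]],
  [[-0.2, 0, -0.01], [0, 0, 0]],
  [[-0.28, 0, -0.01], [0, 0, 0]],
  [[-0.35, 0, -0.01], [0, 0, 0]],
  [[-0.4, 0, -0.01], [0, 0, 0]],
  [[-0.43, 0, -0.01], [0, 0, 0]],
  [[-0.45, 0, -0.01], [0, 0, 0]],
  [[-0.45, 0, -0.01], [0, 0, 0]],
])

```text
t: 5.3
tcp_pos: [0.5698, 0.1335, 0.0157]
ee_rot: [[0.206, 0.978, 0.0], [0.978, -0.206, -0.0], [-0.0, 0.0, -1.0]]
wrist_force: [0.3, -0.4, 0.3]
opening: 0.004
gripper_force: 0.0
```

Next, about 1 mm at a time, watching the force.

Request:
drive_tool([
  [[-0.01, 0, 0], [0, 0, 0]],
  [[-0.02, 0, 0], [0, 0, 0]],
  [[-0.03, 0, 0], [0, 0, 0]],
  [[-0.04, 0, 0], [0, 0, 0]],
  [[-0.05, 0, 0], [0, 0, 0]],
  [[-0.06, 0, 0], [0, 0, 0]],
  [[-0.07, 0, 0], [0, 0, 0]],
  [[-0.07, 0, 0], [0, 0, 0]],
])

```text
t: 6.3
tcp_pos: [0.569, 0.1297, 0.0157]
ee_rot: [[0.206, 0.978, 0.0], [0.978, -0.206, 0.001], [0.001, 0.0, -1.0]]
wrist_force: [0.9, 2.8, -0.2]
opening: 0.007
gripper_force: 1.5
```

Request:
drive_tool([
  [[-0.01, 0, 0], [0, 0, 0]],
  [[-0.01, 0, 0], [0, 0, 0]],
  [[-0.02, 0, 0], [0, 0, 0]],
  [[-0.02, 0, 0], [0, 0, 0]],
  [[-0.03, 0, 0], [0, 0, 0]],
  [[-0.03, 0, 0], [0, 0, 0]],
  [[-0.03, 0, 0], [0, 0, 0]],
  [[-0.03, 0, 0], [0, 0, 0]],
])

```text
t: 7.3
tcp_pos: [0.5686, 0.128, 0.0157]
ee_rot: [[0.206, 0.979, 0.0], [0.979, -0.206, 0.001], [0.001, 0.0, -1.0]]
wrist_force: [1.0, 5.3, -1.2]
opening: 0.009
gripper_force: 2.5
```

Request:
drive_tool([
  [[-0.005, 0, 0], [0, 0, 0]],
  [[-0.01, 0, 0], [0, 0, 0]],
  [[-0.015, 0, 0], [0, 0, 0]],
  [[-0.015, 0, 0], [0, 0, 0]],
  [[-0.015, 0, 0], [0, 0, 0]],
  [[-0.015, 0, 0], [0, 0, 0]],
  [[-0.015, 0, 0], [0, 0, 0]],
  [[-0.015, 0, 0], [0, 0, 0]],
])

```text
t: 8.3
tcp_pos: [0.5685, 0.1275, 0.0157]
ee_rot: [[0.206, 0.979, 0.001], [0.979, -0.206, 0.002], [0.002, 0.0, -1.0]]
wrist_force: [1.5, 6.1, -1.4]
opening: 0.0
gripper_force: 3.0
```

```bash
python3 -c "
from h import *
go((.5687,.1243,.016),78)
for n,sb in (('top',(280,120,400,250)),('scene',(258,170,395,300))):
    im=bot.read_camera(n)
    q=cv2.approxPolyDP(cv2.convexHull(blob(im,sb,white)),8,True)[:,0];print(n,q.tolist())
cv2.imwrite('pics/s3.png',cv2.resize(im[120:280,320:480],None,fx=3.7,fy=3.7)[:,:,::-1])"
```

```text
t 8.3 tcp [0.5685 0.1275 0.0157] ang 78.1 z [ 6.0e-04  1.5e-03 -1.0e+00] F [ 1.53  6.15 -1.39] shift [-0.052  0.014 -0.005] turn 0.017 open 0.0
top [[305, 128], [390, 141], [374, 244], [280, 228]]
scene [[370, 187], [391, 276], [283, 296], [263, 196], [350, 180]]
```

View pics/s3.png

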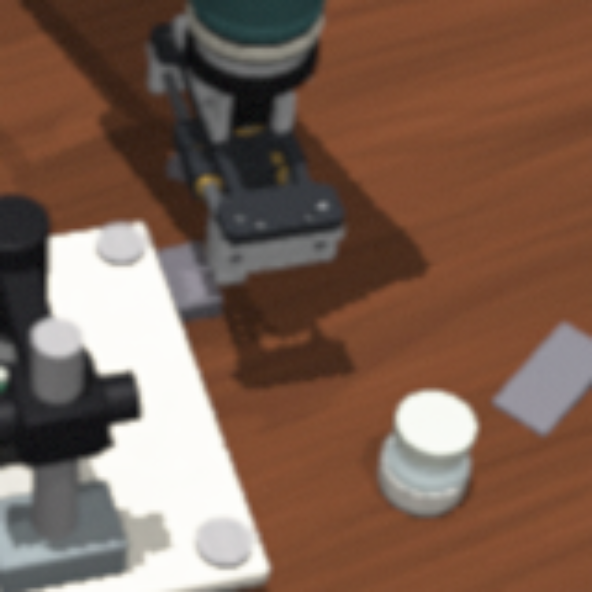

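The wedge (around (190,280)) is jammed under the plate at about 6 N. The stand's corners haven't shifted. Back off, then lift.

Request:
drive_tool([
  [[0.05, 0, 0], [0, 0, 0]],
  [[0.2, 0, 0], [0, 0, 0]],
  [[0.4, 0, 0], [0, 0, 0]],
  [[0.5, 0, -0.3], [0, 0, 0]],
  [[0.5, 0, -0.7], [0, 0, 0]],
  [[0.5, 0, -1.1], [0, 0, 0]],
  [[0.5, 0, -1.3], [0, 0, 0]],
  [[0.5, 0, -1.3], [0, 0, 0]],
])

```text
t: 9.4
tcp_pos: [0.5754, 0.1564, 0.0954]
ee_rot: [[0.206, 0.979, 0.003], [0.979, -0.206, 0.0], [0.001, 0.003, -1.0]]
wrist_force: [-1.1, 0.6, -0.1]
opening: 0.006
gripper_force: 0.0
```

```bash
python3 -c "
from h import *
go((.5505,.0620,.070),78)"
```

```text
t 9.4 tcp [0.5754 0.1564 0.0954] ang 78.11 z [ 3.1e-03  4.0e-04 -1.0e+00] F [-1.06  0.56 -0.13] shift [-1.625 -0.083  0.422] turn 0.018 open 0.006
```

Request:
drive_tool([
  [[-0.3, 0, 0], [0, 0, 0]],
  [[-0.7, 0, 0], [0, 0, 0]],
  [[-1.1, -0.05, 0], [0, 0, 0]],
  [[-1.5, -0.08, 0], [0, 0, 0]],
  [[-1.62, -0.08, 0], [0, 0, 0]],
  [[-1.62, -0.08, 0.2], [0, 0, 0]],
  [[-1.62, -0.08, 0.4], [0, 0, 0]],
  [[-1.62, -0.08, 0.42], [0, 0, 0]],
])

```text
t: 10.4
tcp_pos: [0.5485, 0.0626, 0.0662]
ee_rot: [[0.205, 0.979, -0.004], [0.979, -0.205, 0.0], [-0.001, -0.004, -1.0]]
wrist_force: [-0.8, -0.3, 0.0]
opening: -0.001
gripper_force: 0.0
```

```bash
python3 -c "
from h import *
go((.5505,.0620,.061),78)
im=bot.read_camera('scene')
im2=bot.read_camera('top')
f=lambda a:cv2.resize(a,(390,390))
cv2.imwrite('pics/s4.png',np.hstack([f(im[120:280,290:450]),f(im2[130:270,220:360])])[:,:,::-1])"
```

```text
t 10.4 tcp [0.5485 0.0626 0.0662] ang 78.15 z [-3.9e-03  2.0e-04 -1.0e+00] F [-0.75 -0.25  0.03] shift [-0.003  0.035  0.087] turn 0.025 open -0.001
```

View pics/s4.png

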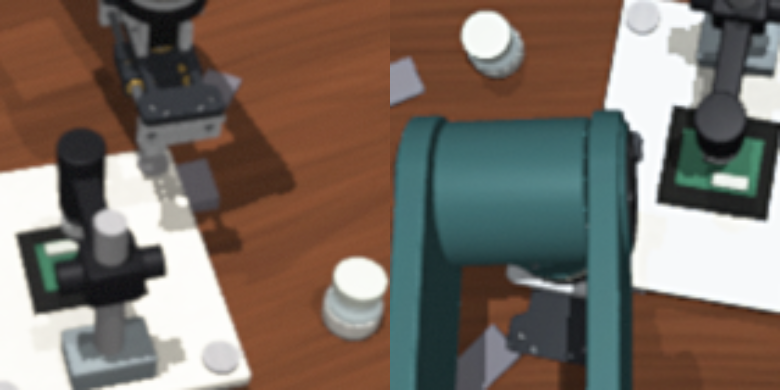

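The fingertips are over the disc, at (152,162) on the left. Now press down gently.

Request:
drive_tool([
  [[0, 0.03, 0.02], [0, 0, 0]],
  [[0, 0.03, 0.04], [0, 0, 0]],
  [[0, 0.03, 0.06], [0, 0, 0]],
  [[0, 0.03, 0.07], [0, 0, 0]],
  [[0, 0.03, 0.08], [0, 0, 0]],
  [[0, 0.03, 0.09], [0, 0, 0]],
  [[0, 0.03, 0.1], [0, 0, 0]],
  [[0, 0.03, 0.1], [0, 0, 0]],
])

```text
t: 11.5
tcp_pos: [0.5515, 0.0616, 0.0624]
ee_rot: [[0.206, 0.978, -0.0], [0.978, -0.206, 0.0], [0.0, -0.0, -1.0]]
wrist_force: [0.2, 0.6, 0.9]
opening: 0.004
gripper_force: 0.0
```

Request:
drive_tool([
  [[0, 0, 0.01], [0, 0, 0]],
  [[0, 0, 0.02], [0, 0, 0]],
  [[0, 0, 0.03], [0, 0, 0]],
  [[0, 0, 0.04], [0, 0, 0]],
  [[0, 0, 0.04], [0, 0, 0]],
  [[0, 0, 0.04], [0, 0, 0]],
  [[0, 0, 0.04], [0, 0, 0]],
  [[0, 0, 0.04], [0, 0, 0]],
])

```text
t: 12.5
tcp_pos: [0.5516, 0.0616, 0.0608]
ee_rot: [[0.206, 0.978, 0.0], [0.978, -0.206, 0.0], [0.0, 0.0, -1.0]]
wrist_force: [-1.6, -0.9, 5.2]
opening: 0.004
gripper_force: 2.7
```

Contact is at 5.2 N and z is as expected for a level stand. I press a little harder and hold.

Request:
drive_tool([
  [[0, 0, 0.01], [0, 0, 0]],
  [[0, 0, 0.02], [0, 0, 0]],
  [[0, 0, 0.025], [0, 0, 0]],
  [[0, 0, 0.025], [0, 0, 0]],
  [[0, 0, 0.025], [0, 0, 0]],
  [[0, 0, 0.025], [0, 0, 0]],
  [[0, 0, 0.025], [0, 0, 0]],
  [[0, 0, 0.025], [0, 0, 0]],
])

```text
t: 13.5
tcp_pos: [0.5516, 0.0617, 0.0606]
ee_rot: [[0.206, 0.979, 0.001], [0.979, -0.206, 0.0], [0.0, 0.001, -1.0]]
wrist_force: [-4.5, -0.8, 10.8]
opening: 0.006
gripper_force: 5.3
```

At 10.8 N the corner gave only 0.2 mm, so it's firm. Lift clear.

Request:
drive_tool([
  [[0, 0, -0.04], [0, 0, 0]],
  [[0, 0, -0.1], [0, 0, 0]],
  [[0, 0, -0.4], [0, 0, 0]],
  [[0.3, 0, -0.8], [0, 0, 0]],
  [[0.9, 0, -1.3], [0, 0, 0]],
  [[1.7, 0, -1.6], [0, 0, 0]],
  [[2.5, 0, -1.8], [0, 0, 0]],
  [[3.3, 0, -2], [0, 0, 0]],
])

```text
t: 14.5
tcp_pos: [0.593, 0.2569, 0.1805]
ee_rot: [[0.207, 0.978, 0.002], [0.978, -0.207, 0.001], [0.001, 0.002, -1.0]]
wrist_force: [1.0, 0.7, 0.5]
opening: 0.005
gripper_force: 0.0
```

Request:
drive_tool([
  [[0.8, 0, 0], [0, 0, 0]],
  [[1.6, 0, 0], [0, 0, 0]],
  [[2, 0, 0], [0, 0, 0]],
  [[2, 0, 0], [0, 0, 0]],
  [[2, 0, 0], [0, 0, 0]],
  [[2, 0, 0], [0, 0, 0]],
  [[2, 0, 0], [0, 0, 0]],
  [[2, 0, 0], [0, 0, 0]],
])

```text
t: 15.5
tcp_pos: [0.6172, 0.3722, 0.1789]
ee_rot: [[0.207, 0.978, 0.0], [0.978, -0.207, 0.0], [0.0, 0.0, -1.0]]
wrist_force: [-0.1, -0.1, -0.5]
opening: 0.007
gripper_force: 0.0
```

Run:
```python
from h import *
foot=np.array([.5505,.0615])
for n,wb,sb in (("top",(230,192,293,240),(280,120,400,250)),("scene",(350,170,400,215),(258,170,395,300))):
    im=bot.read_camera(n)
    print(n,cv2.approxPolyDP(cv2.convexHull(blob(im,sb,white)),8,True)[:,0].tolist())
    b=cv2.boxPoints(cv2.minAreaRect(blob(im,wb,lambda a:grey(a)&(a.max(2)<185))))
    print([(p.round(1).tolist(),ray(n,p,.016).round(4).tolist()) for p in b])
    cv2.imwrite(f'pics/f{n}.png',cv2.resize(im[130:270,240:400],None,fx=4,fy=4)[:,:,::-1])
go((.55,.06,.06),78)
```

```text
top [[305, 128], [390, 141], [374, 244], [280, 228]]
[([271.3999938964844, 227.6999969482422], [0.541, 0.123]), ([274.5, 208.8000030517578], [0.5889, 0.115]), ([290.1000061035156, 211.39999389648438], [0.5814, 0.0756]), ([286.8999938964844, 230.3000030517578], [0.5337, 0.0838])]
scene [[374, 186], [391, 276], [283, 296], [263, 196], [350, 180]]
[([362.20001220703125, 188.60000610351562], [0.5416, 0.0938]), ([373.29998779296875, 184.89999389648438], [0.5415, 0.1227]), ([378.8999938964844, 201.6999969482422], [0.5928, 0.1109]), ([367.79998779296875, 205.39999389648438], [0.5927, 0.0828])]
t 15.6 tcp [0.6172 0.3724 0.1788] ang 78.07 z [ 1.e-04  1.e-04 -1.e+00] F [-0.    0.58  0.4 ] shift [-5.326 -0.019  1.979] turn 0.012 open 0.004
```

View pics/ftop.png

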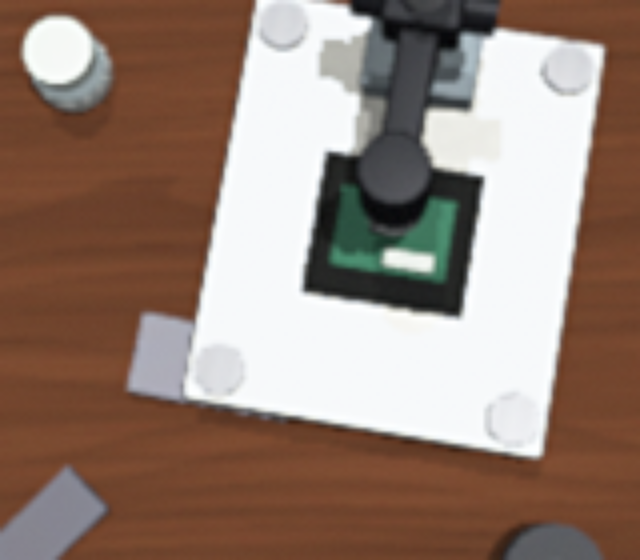

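The final view shows the wedge heel at about (135,355) projecting from under the plate. The disc is at (218,370), the stand hasn't moved, and the arm is clear. The foot sits at roughly wedge x ≈ 9 mm. Handing in.

```bash
python3 -c "
from workcell import bot
print(bot.hand_in())"
```

```text
the job is handed in; nothing more can be done
None
```

I handed the job in at about 16 s, and it gave no verdict: the wedge was pushed in under the short foot at about 6 N, the corner gave about 0.2 mm as the press rose from 5 to 11 N, and the arm is clear with the stand unmoved.

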